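# Stow the cutlery tin in the drawer and lock it shut

## Robot

A 7-joint arm with a two-finger parallel gripper is mounted at the origin on the work surface. World frame = base frame: x ahead of the robot, y to its left, z up, the work surface at z = 0. Lengths are in m, angles in rad, forces in N, time in s.
With the tool pointing down it reaches from about 0.425 to 0.925 m from the base axis. Payload 6.8 kg.
Tool frame: the origin (TCP) lies midway between the tips of the shut fingers; the grasp point (between the pads) lies 19 mm behind it; x points along the fingers, y is the direction in which the jaws open and shut, and the axes are right-handed (so a half turn about x gives the same grasp; the last joint's range is limited). The gripper opens to 85 mm and grips with 20 to 120 N. Pads are 22 mm wide; open, the fingers measure 114 mm over their backs; the gripper's body (76 mm by 85 mm) begins 54 mm behind the grasp point. The pads swing forward as they close: fully open they stand 13 mm farther back than shut.
Start: joints at [-1.426, 0.477, 0.022, 1.555, -0.011, 1.109, -0.083], TCP at [0.169, 0.654, 0.231] pointing down, gripper open.
Joint ranges: [-2.96, 2.96], [-0.34, 2.1], [-1.41, 1.46], [0.24, 2.44], [-1.37, 4.51], [0.17, 1.92], [-2.96, 2.96]. Speed limits (rad/s): [2.39, 2.39, 3.14, 3.14, 3.14, 3.14, 3.14].

## Interface

Orientations are given as a rotation vector (axis times angle).
In Python, from bench import r, viewer, nets gives the robot as it stands.
- The arm moves only by the shell command python3 -m pendant 'ROWS' [FORCE]. ROWS is JSON, one flat list of numbers, 5 for each row, row after row: the finger opening in mm, from 0 to 85.4, then the shift along the tool's x, y, z in mm, then the turn about the tool's x in rad. A call has 1 to 20 rows; each row shifts and turns the commanded pose from where the row before left it, along the tool's axes as they then stand; what a row does not reach is not made up. A row lasts 1/8 s, in which the tool goes at most 62.5 mm and 10.7 degrees, less where a joint would pass 70% of its speed; a pose out of reach is approached as far as the arm can. A call with a gripper value outside its range is refused whole. The fingers move at their own pace and stop on an object; FORCE is the grip in N (left out, the last holds). Time passes only in rows, so rows that do not move let the fingers close. It gives the time, the measured TCP pose, the force and the opening at its end, in the units of the state.
- r.get_obs(): the state, without advancing time (a new reading comes with each control period).
- viewer.grab_frame(name): name is "side" or "top" or "wrist"; returns (picture, depth): 480x640x3 uint8, red, green, blue; 480x640 float32, m along the optical axis (not along the pixel's ray), 0 where there is no reading.
- viewer.calibration(name): a dict with "mtx" (3x3 intrinsics, pixels), "world_to_cam" (4x4, takes a point from world to camera coordinates). Camera axes: x right, y up, looking along -z (the intrinsics and any distortion apply to the point x, -y, -z); pixel columns grow to the right and rows downward; lengths in m; the calibration is good to about 2 mm. A picture is of the moment at which its call begins: read the wrist's pose just before it. calibration takes no time and is no camera call; for the wrist camera it gives the pose at the moment of the call.
- r.hand_in(): hands the job in, once; it reports no verdict.
Trained networks look in the newest picture that a camera, given by its name, has taken for a name from the list of things; names that differ only in an ending like _2 or _b are one class to them, and where a whole thing is asked for, a point or a joint stands for the part that bears it (a point fixed in the world has none). Each returns a list of dicts, best first, with "score" (0 to 1); they miss things now and then, are a little off and sometimes report something else, mostly with a low value. They report only what shows in the picture. A call takes as long as a camera call. They do not tell look-alikes from the thing itself.
- nets.look_for(name, camera): "location" ([x, y, z] in m, in world coordinates, good to about 4 mm: the middle of the surface that is visible of it).
- nets.silhouettes(name, camera): "mask" (480x640 bool, what is visible of it).
The state is a dict: "clock": time; "joints": joint angles; "qvel": joint speeds; "tau": joint torques, N m; "tcp_pos": TCP position; "orientation": TCP orientation; "contact_force": force on the tool from outside, world axes, zero at the start; "moment": the same for the moment, N m; "grip_width": finger opening in m.
Only numpy, scipy, OpenCV 4.12 (cv2) and the standard library are available. Lean on these libraries where they do the work, as an engineer would, in place of code of your own. Each camera call takes 0.05 s, during which the arm holds its last target. There are 200 camera calls.

## Task

Put the long flat cutlery tin away in the open drawer: set it down flat on the drawer's floor beside the box of matches, without dropping it. Then draw the drawer's plunger knob, slide the drawer fully home against its rubber buffers and let the plunger drop into its hole so that the drawer is locked shut. Leave the other tin and the mug where they stand.

Things in the scene. Friction and masses are not known exactly. Their poses are not given: they have to be found in the camera images.
- tin: the cutlery tin to put away: bare metal box with a rimmed lid, 150 long (its x) x 60 wide (its y) x 39 high mm, 0.17 to 0.35 kg; it lies flat, origin at the centre of its underside, z up. Grip it across the 60 mm width.
- short_tin: a shorter, taller tin of the same metal, 90 x 64 x 52 mm; not to be moved; origin at the centre of its underside
- matches: box of matches, 110 (x) x 48 (y) x 26 mm, lying loose on the drawer's floor on its -y side; it stays in the drawer; origin at the centre of its underside
- unit: low grey drawer unit with wooden edges, fixed; origin on the table under the middle of its carcass (300 mm in x, 280 in y, front face at x = -150 mm); x points into the unit (the drawer slides out along -x), y to its left as seen from the front, z up
- keeper_hole (a point): hole (14 mm for the 10 mm pin) in the top of the fixed steel keeper plate on the unit's -y side, 20 mm ahead of the front face; the plate leans 40 degrees like the plunger and reaches 38 mm ahead of the hole. Axes as unit. With drawer and plunger home, knob is 48 mm from here along (0, -0.643, 0.766)
- rim (a point): top of the wooden rim at the front -y corner of the unit's top board, 142 mm above the table. The top board (98 to 114 mm up) overhangs the carcass by 38 mm at the sides and 15 mm in front; the rim stands on its sides and back. Beside it the shut knob can be reached only with the tool leaning outwards, along the knob's axis
- drawer (a joint): how far the drawer is out, m: 0 = pressed fully home, at most 0.20; starts 0.175 to 0.20. Runs with about 2 N friction. Two rubber buffers push outwards over the last 5 mm (11 N more presses it home): let go unlocked it springs back to about 0.005; held by the plunger in its hole it rests at 0.002
- drawer_floor (a point): on top of the drawer's floor, on its centre line, 100 mm behind the inside of the front panel; axes as unit, moves with the drawer. Inside it is 236 mm wide, walls 50 mm high; floor 22 mm above the table. Front panel 276 mm wide, 18 thick, top 96 mm above the table. Only the part in front of the carcass (drawer long) is open above
- knob (a point): where to grip the plunger's round black knob (34 mm thick, 34 long): on its axis, 16 mm below its top; a steel housing starts 25 mm below this point. It stands on a bracket at the -y end of the drawer's front panel and moves with the drawer and the plunger. Axes as unit; the knob leans 40 degrees outwards: it is pulled along (0, -0.643, 0.766) in unit
- plunger (a joint): how far the plunger is drawn along its leaning axis, m: 0 = sprung fully down, 0.014 = fully drawn; spring 4 N rising to 8 N. Its 10 mm pin passes over the fixed keeper plate only if drawn 0.011 or more; undrawn it strikes the plate's edge with the drawer 43 mm out. With the drawer home it drops into the hole (back to 0); short of it, it rests on the plate at 0.010
- mug: white mug with a handle, 80 mm across, 92 mm tall, standing on the unit's -y side; leave alone
Mind the look-alikes: they are no part of the job. Leave any green or turquoise look-alike of the matches alone. Leave any purple look-alike of the tin alone.

How it is judged:
By the outcome, as a careful person would: the job done as asked, in the order asked, and still so for the second after the job is handed in, with the robot touching nothing.
It also fails if it takes over 66 s, if anything falls off the work surface, if the arm or the gripper's body presses on something with over 40 N, if the wrist force passes 120 N, or if a joint passes its speed limit or range.

## Working session

There is one attempt and no reset: what is moved stays moved. The work goes in short steps, Python scripts to look and compute and a shell command to move; the robot and the scene stay as the last step left them, time stands still between calls to the robot, and variables do not carry over. Pictures are saved under pics/ and viewed, about 8 in all and at most 12, crops included, and the job is handed in when it is done.

```bash
ls; mkdir -p pics; cat > h.py <<'E'
import numpy as np, cv2
from scipy.spatial.transform import Rotation as R
from bench import r, viewer, nets
def grab(c,save=None):
    cal=viewer.calibration(c); im,d=viewer.grab_frame(c)
    if save: cv2.imwrite('pics/'+save,im[:,:,::-1])
    return im,d,cal
def pts(d,cal,mask=None):
    K=np.array(cal['mtx']);T=np.linalg.inv(np.array(cal['world_to_cam']))
    v,u=np.nonzero((d>0) if mask is None else (mask&(d>0)))
    z=d[v,u]; P=np.c_[(u-K[0,2])/K[0,0]*z,-(v-K[1,2])/K[1,1]*z,-z]
    return P@T[:3,:3].T+T[:3,3],u,v
def proj(P,cal):
    K=np.array(cal['mtx']);W=np.array(cal['world_to_cam'])
    p=W[:3,:3]@np.array(P)+W[:3,3]; return (K[0,0]*p[0]/-p[2]+K[0,2],-K[1,1]*p[1]/-p[2]*1+K[1,2]) if 0 else (K[0,0]*p[0]/-p[2]+K[0,2],K[1,1]*(-p[1])/-p[2]+K[1,2])
E
python3 - <<'E'
from h import *
print(r.get_obs())
for c in('top','side'):
    im,d,cal=grab(c,c+'0.png'); print(c,{k:(np.array(v).round(3).tolist()) for k,v in cal.items()}, (d>0).mean())
    for n in('tin','short_tin','matches','unit','knob','drawer','mug'):
        for o in nets.look_for(n,c): print(c,n,round(o['score'],2),np.round(o['location'],3),np.round(proj(o['location'],cal)))
E
```

```text
pics
{'clock': 0.0, 'joints': array([-1.42609072,  0.47776651,  0.02234298,  1.55648306, -0.01151722,
        1.10931111, -0.08304915]), 'qvel': array([ 0.00163905,  0.00066944, -0.00226488,  0.00093982,  0.00039301,
       -0.00065282,  0.00079126]), 'tau': array([-6.67598124e-04, -5.96446180e+01,  1.60775386e+00, -2.81192708e+01,
        1.24980760e-02,  9.39849357e-03,  6.46224919e-06]), 'tcp_pos': array([0.16869217, 0.65294887, 0.23033496]), 'orientation': array([ 0.1969665 ,  1.56178423, -0.19985793]), 'contact_force': array([0.46147355, 0.01625072, 0.1200499 ]), 'moment': array([-0.03591862,  0.00097454,  0.01000501]), 'grip_width': 0.08561317697452402}
top {'mtx': [[617.632, 0.0, 314.538], [0.0, 617.632, 235.721], [0.0, 0.0, 1.0]], 'world_to_cam': [[0.028, -1.0, -0.012, -0.061], [0.982, 0.025, 0.187, -0.51], [-0.187, -0.017, 0.982, -1.792], [0.0, 0.0, 0.0, 1.0]]} 0.995859375
top tin 0.8 [0.428 0.336 0.036] [185. 261.]
top tin 0.7 [0.237 0.328 0.035] [184. 325.]
top short_tin 0.62 [0.598 0.337 0.046] [188. 204.]
top matches 0.93 [ 0.285 -0.211  0.025] [368. 314.]
top matches 0.
[... 420 characters left out ...]
5, -0.661, 0.625, 0.128], [0.342, 0.524, 0.78, -1.421], [0.0, 0.0, 0.0, 1.0]]} 0.9959798177083333
side tin 0.95 [0.25  0.339 0.035] [526. 314.]
side tin 0.63 [0.44  0.346 0.037] [463. 359.]
side short_tin 0.79 [0.61  0.34  0.049] [397. 398.]
side matches 0.96 [ 0.516 -0.123  0.049] [312. 223.]
side matches 0.77 [ 0.35  -0.352  0.024] [318. 152.]
side matches 0.57 [ 0.292 -0.202  0.028] [366. 175.]
side unit 0.93 [ 0.717 -0.027  0.115] [255. 270.]
side knob 0.56 [ 0.417 -0.26   0.094] [316. 162.]
side knob 0.49 [ 0.716 -0.026  0.113] [256. 271.]
side drawer 0.85 [ 0.443 -0.047  0.034] [353. 234.]
side drawer 0.69 [0.44  0.342 0.035] [462. 358.]
side mug 0.65 [ 0.514 -0.44   0.058] [252. 146.]
```

View pics/top0.png

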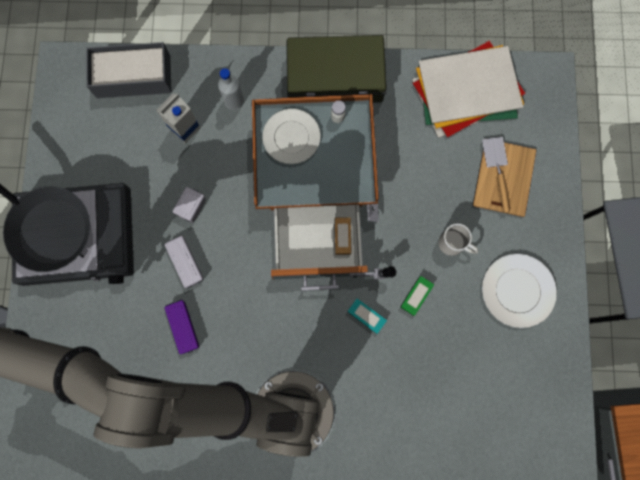

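View pics/side0.png

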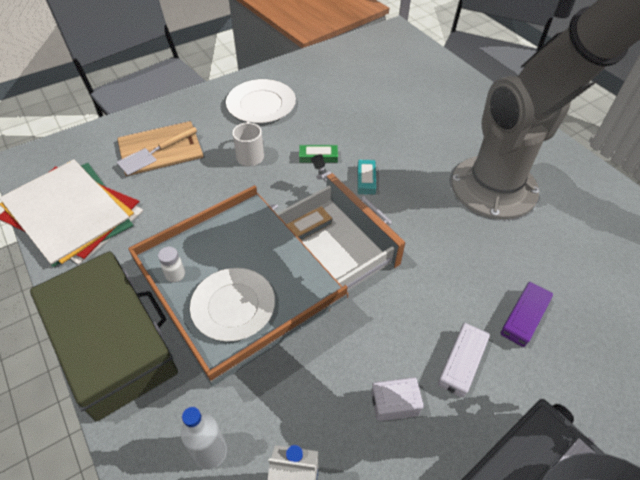

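Candidates for the tin: bare metal long box at top-pixel (185,261); purple look-alike (184,325); short tin (188,204). By the description I choose (185,261). Matches: the brown one in the drawer (342,235); green (418,295) and turquoise (368,314) are look-alikes. Next, measurement and the check crop.

```bash
cat > m.py <<'E'
from h import *
def rect(P):
    (c,s,a)=cv2.minAreaRect(P[:,:2].astype(np.float32)); b=cv2.boxPoints((c,s,a)); e=[b[1]-b[0],b[2]-b[1]]; l=max(e,key=np.linalg.norm)
    return np.round(c,4),np.round(sorted(s),4),round(np.degrees(np.arctan2(l[1],l[0]))%180,2)
if __name__=='__main__':
  for c in('top','side'):
    im,d,cal=grab(c)
    if c=='top': cv2.imwrite('pics/crop.png',cv2.resize(im[160:380,140:420,::-1],None,fx=2.8,fy=2.7))
    P,u,v=pts(d,cal)
    for nm,x,y,zr in(('tin',.43,.34,(.031,.047)),('short',.6,.337,(.045,.06)),('matches',.515,-.128,(.043,.054))):
        m=(np.hypot(P[:,0]-x,P[:,1]-y)<.1)&(P[:,2]>zr[0])&(P[:,2]<zr[1])
        if nm=='matches': m&=(np.abs(P[:,1]-y)<.035)&(np.abs(P[:,0]-x)<.075)
        Q=P[m]; print(c,nm,m.sum(),*rect(Q),'z',np.median(Q[:,2]).round(4))
    # front panel top and board front edge, brown
    col=im[v,u].astype(int); br=(col[:,0]-col[:,2]>35)
    for nm,z0,z1,x0,x1 in(('panel',.085,.105,.3,.5),('rim',.13,.155,.4,1.1)):
        m=br&(P[:,2]>z0)&(P[:,2]<z1)&(P[:,0]>x0)&(P[:,0]<x1)&(abs(P[:,1]+.05)<.25)
        Q=P[m]; print(c,nm,m.sum(),*rect(Q),np.percentile(Q,[1,50,99],axis=0).round(3).tolist())
    m=br&(P[:,2]>.09)&(P[:,2]<.125)&(P[:,0]>.5)&(P[:,0]<.62)&(abs(P[:,1]+.05)<.25)
    if m.sum()>5: print(c,'frontedge',m.sum(),*rect(P[m]))
    # knob: dark points
    m=(col.sum(1)<110)&(np.hypot(P[:,0]-.415,P[:,1]+.265)<.06)&(P[:,2]>.05); Q=P[m]
    print(c,'knob',m.sum(),Q.mean(0).round(4),Q.min(0).round(3),Q.max(0).round(3))
E
python3 m.py
```

```text
top tin 903 [0.4284 0.3431] [0.0609 0.1537] 28.27 z 0.0388
top short 556 [0.6024 0.3367] [0.0662 0.0919] 155.58 z 0.0521
top matches 463 [ 0.5164 -0.1307] [0.0484 0.1104] 2.8 z 0.048
top panel 587 [ 0.4018 -0.0635] [0.0199 0.276 ] 93.71 [[0.385, -0.198, 0.086], [0.401, -0.05, 0.096], [0.417, 0.072, 0.104]]
top rim 999 [ 0.7538 -0.0397] [0.3241 0.3566] 94.15 [[0.591, -0.224, 0.131], [0.868, -0.045, 0.14], [0.922, 0.145, 0.15]]
top frontedge 159 [ 0.5914 -0.0512] [0.0071 0.352 ] 94.05
top knob 104 [ 0.4026 -0.2624  0.0983] [ 0.39  -0.282  0.073] [ 0.416 -0.244  0.113]
side tin 1946 [0.4326 0.3426] [0.0599 0.152 ] 28.3 z 0.0376
side short 1495 [0.6071 0.3356] [0.0644 0.0925] 154.93 z 0.0517
side matches 662 [ 0.5182 -0.1307] [0.0535 0.1068] 2.35 z 0.0475
side panel 662 [ 0.4052 -0.0639] [0.0218 0.2789] 93.73 [[0.389, -0.198, 0.088], [0.404, -0.043, 0.095], [0.421, 0.074, 0.099]]
side rim 2430 [ 0.7568 -0.0411] [0.3192 0.3608] 93.95 [[0.596, -0.224, 0.13], [0.822, 0.036, 0.14], [0.924, 0.147, 0.145]]
side frontedge 153 [ 0.6011 -0.048 ] [0.0352 0.354 ] 90.43
side knob 1 [ 0.4145 -0.2634  0.1067] [ 0.415 -0.263  0.107] [ 0.415 -0.263  0.107]
```

View pics/crop.png

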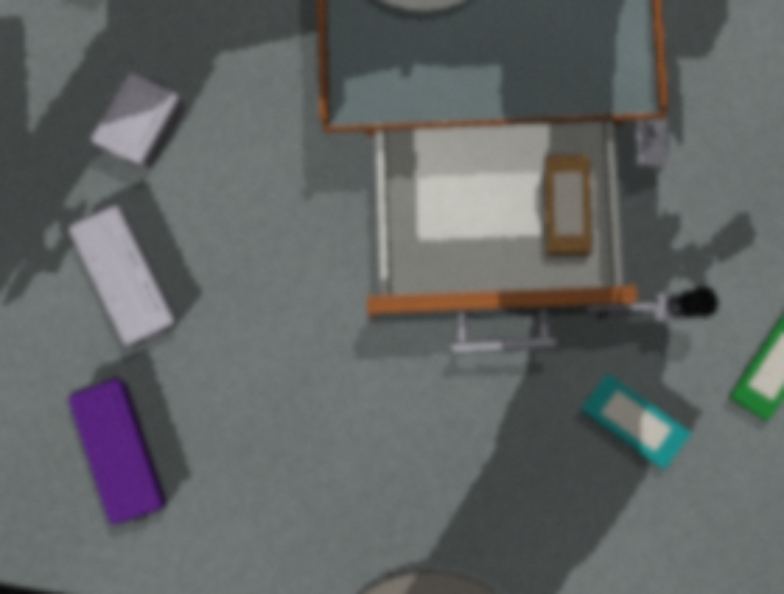

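The crop confirms it: the bare-metal long tin lies centred at crop (121,275), between the short tin and the purple one. The brown matches are in the drawer, and the drawer is about 0.19 m out. Next, a helper that turns targets into tool-axis shifts.

```bash
cat > go.py <<'E'
import sys; from h import *
def plan(p,jaw=None):
    o=r.get_obs(); M=R.from_rotvec(o['orientation']).as_matrix(); a=np.degrees(np.arctan2(M[1,1],M[0,1]))
    t=0 if jaw is None else (jaw-a+90)%180-90
    # turn about tool x (pointing down): sign flips
    t=-t; M2=M@R.from_euler('x',t,degrees=True).as_matrix()
    print('clock',round(o['clock'],2),'tcp',o['tcp_pos'].round(4),'toolx',M[:,0].round(3),'jaw',round(a,2),'F',o['contact_force'].round(1),'w',round(o['grip_width'],4),'q',o['joints'].round(2))
    print('turn',round(np.radians(t),4),'then shift mm',(M2.T@(np.array(p)-o['tcp_pos'])*1000).round(1))
if __name__=='__main__':
    a=[float(x) for x in sys.argv[1:]]; plan(a[:3],a[3] if len(a)>3 else None)
E
python3 go.py .4305 .343 .16 118.3
```

```text
clock 0.9 tcp [0.1688 0.6536 0.2313] toolx [ 0.  0. -1.] jaw 75.51 F [ 0.  -0.7  0.2] w 0.0854 q [-1.43  0.48  0.02  1.56 -0.01  1.11 -0.08]
turn -0.7467 then shift mm [  71.3 -397.5   83.2]
```

```bash
python3 -m pendant '[85,0,0,0,-0.149, 85,0,0,0,-0.149, 85,0,0,0,-0.149, 85,0,0,0,-0.15, 85,0,0,0,-0.15, 85,5,-50,10,0, 85,5,-50,10,0, 85,5,-50,10,0, 85,5,-50,10,0, 85,5,-50,10,0, 85,5,-50,11,0, 85,5,-50,11,0, 85,5,-47,11,0, 85,0,0,0,0, 85,0,0,0,0]' 40; python3 - <<'E'
from h import *; from m import rect; import go
im,d,cal=grab('wrist','w1.png'); P,u,v=pts(d,cal)
m=(P[:,2]>.03)&(P[:,2]<.047)&(np.hypot(P[:,0]-.43,P[:,1]-.343)<.1); print(m.sum(),*rect(P[m]),np.median(P[m][:,2]))
for o in nets.look_for('tin','wrist'): print(o)
go.plan([.4305,.343,.005],118.3)
E
```

```text
clock: 2.78
tcp_pos: [0.4299, 0.344, 0.1914]
orientation: [-0.387, 1.536, 0.388]
contact_force: [-0.1, 0.1, 0.6]
grip_width: 0.0852
13769 [0.4307 0.3412] [0.0601 0.1524] 28.43 0.038441882317860054
{'location': [0.4222, 0.3397, 0.0336], 'score': 0.92}
{'location': [0.284, 0.3527, 0.04], 'score': 0.67}
clock 2.88 tcp [0.4292 0.3449 0.1915] toolx [-0.     0.001 -1.   ] jaw 118.45 F [-0.9 -0.2 -0.8] w 0.085 q [-0.77  0.32 -0.03  1.9   0.01  0.93  1.27]
turn 0.0027 then shift mm [186.5  -2.5   0.2]
```

View pics/w1.png

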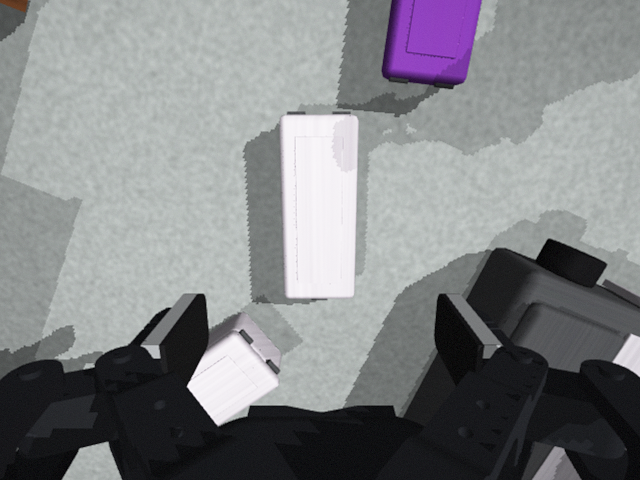

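The picture shows the bare tin at (320,205), well aligned between the jaws; the short tin is at (235,365) and the purple one at (430,30), both clear. Descend and grip.

```bash
python3 -m pendant '[85,50,-3,0,0, 85,50,0,0,0, 85,40,0,0,0, 85,26,0,0,0, 85,20,0,0,0, 85,0,0,0,0, 50,0,0,0,0, 50,0,0,0,0, 50,0,0,0,0, 50,0,0,0,0, 50,0,0,0,0, 50,0,0,0,0]' 60; python3 go.py .4305 .343 .2 118.3
```

```text
clock: 4.38
tcp_pos: [0.432, 0.342, 0.0067]
orientation: [-0.386, 1.534, 0.389]
contact_force: [-1.8, 0.1, 6.9]
grip_width: 0.059
clock 4.38 tcp [0.432  0.342  0.0067] toolx [ 0.001  0.002 -1.   ] jaw 118.34 F [-1.8  0.1  6.9] w 0.059 q [-0.76  0.59 -0.03  2.    0.03  0.55  1.26]
turn 0.0008 then shift mm [-193.3    1.9   -0.4]
```

```bash
python3 -m pendant '[50,-20,0,0,0, 50,-50,0,0,0, 50,-60,0,0,0, 50,-50,0,0,0, 50,-13,0,0,0, 50,0,0,0,0]'; python3 - <<'E'
from h import *; from m import rect; import go
im,d,cal=grab('wrist','w2.png')
P,u,v=pts(d,cal)
go.plan([.497,-.0205,.20],93.9)
E
```

```text
clock: 5.12
tcp_pos: [0.4316, 0.3407, 0.1986]
orientation: [-0.387, 1.535, 0.388]
contact_force: [-0.6, -0.3, -2.6]
grip_width: 0.0591
clock 5.17 tcp [0.431  0.3402 0.1973] toolx [-0.001 -0.001 -1.   ] jaw 118.32 F [ 0.1 -0.7 -3.7] w 0.0586 q [-0.76  0.31 -0.02  1.89  0.01  0.94  1.27]
turn 0.4262 then shift mm [  -2.4 -364.3   41.3]
```

```bash
python3 -m pendant '[50,0,0,0,0.142, 50,0,0,0,0.142, 50,0,0,0,0.142, 50,0,-30,4,0, 50,0,-50,6,0, 50,0,-55,6,0, 50,0,-55,6,0, 50,0,-55,6,0, 50,0,-50,6,0, 50,0,-45,4,0, 50,0,-24,3,0, 50,0,0,0,0, 50,0,0,0,0]'; python3 - <<'E'
from h import *; from m import rect; import go
for c in('wrist','side','top'):
    im,d,cal=grab(c,c+'3.png'); P,u,v=pts(d,cal); col=im[v,u].astype(int); br=(col[:,0]-col[:,2]>35)
    m=br&(P[:,2]>.085)&(P[:,2]<.105)&(P[:,0]>.3)&(P[:,0]<.5)&(abs(P[:,1]+.05)<.25)
    if m.sum()>9: print(c,'panel',m.sum(),*rect(P[m]),P[m].max(0))
    m=(abs(P[:,0]-.517)<.075)&(abs(P[:,1]+.131)<.035)&(P[:,2]>.043)&(P[:,2]<.054)
    if m.sum()>9: print(c,'matches',m.sum(),*rect(P[m]))
    m=(abs(P[:,0]-.49)<.11)&(abs(P[:,1]+.02)<.06)&(P[:,2]>.17)&(P[:,2]<.24)&(col.sum(1)>280)
    if m.sum()>9: print(c,'tin',m.sum(),*rect(P[m]),np.percentile(P[m],[2,50,98],axis=0).round(3))
go.plan([.497,-.0205,.03],93.9)
E
```

```text
clock: 6.8
tcp_pos: [0.4964, -0.0187, 0.1969]
orientation: [-0.054, 1.573, 0.054]
contact_force: [-0.7, -0.1, -2.8]
grip_width: 0.0589
wrist panel 14249 [ 0.4037 -0.0658] [0.0186 0.278 ] 93.9 [0.4221302  0.07351961 0.09891413]
wrist matches 8465 [ 0.5186 -0.1329] [0.0491 0.1104] 2.38
wrist tin 60726 [ 0.4724 -0.0197] [0.0845 0.1116] 3.39 [[ 0.421 -0.051  0.225]
 [ 0.463 -0.022  0.229]
 [ 0.519  0.008  0.231]]
side panel 367 [ 0.4041 -0.0399] [0.0222 0.2308] 94.25 [0.41330521 0.07523288 0.1007887 ]
side matches 426 [ 0.5358 -0.1309] [0.051  0.0716] 0.75
side tin 1383 [ 0.4989 -0.021 ] [0.0789 0.1527] 8.33 [[ 0.426 -0.045  0.196]
 [ 0.528 -0.005  0.227]
 [ 0.571  0.016  0.231]]
top panel 314 [ 0.4056 -0.1269] [0.0192 0.144 ] 93.89 [ 0.41829082 -0.05531938  0.10499046]
top matches 469 [ 0.5163 -0.1308] [0.0484 0.1106] 3.1
clock 6.95 tcp [ 0.4969 -0.0183  0.1977] toolx [-0.001  0.    -1.   ] jaw 94.03 F [-0.4  0.1 -1.7] w 0.0591 q [-0.31  0.22  0.25  2.02 -0.07  0.91  1.63]
turn 0.0023 then shift mm [ 1.677e+02 -2.200e+00  1.000e-01]
```

View pics/wrist3.png

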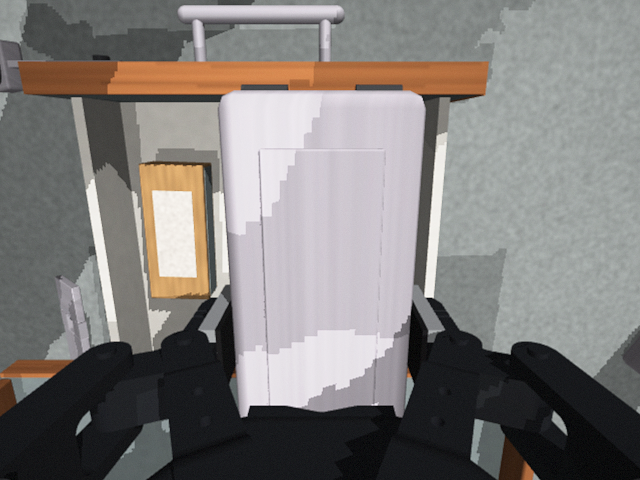

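The wrist picture shows the tin between the jaws over the drawer, with the matches at (175,230) clear on the -y side. The tin's front end lies about 10 mm inside the front panel (row 75). I'll shift it 4 mm back and lower it.

```bash
python3 -m pendant '[50,30,0,2,0, 50,45,0,2,0, 50,40,0,0,0, 50,25,0,0,0, 50,14,0,0,0, 50,6,0,0,0, 50,0,0,0,0]'; python3 go.py .5 -.02 .029 93.9;  python3 -m pendant '[50,2,0,0,0, 50,2,0,0,0, 50,1,0,0,0, 50,0,0,0,0]'
```

```text
clock: 7.82
tcp_pos: [0.5017, -0.0191, 0.0386]
orientation: [-0.054, 1.57, 0.054]
contact_force: [-0.3, 1.3, -2.4]
grip_width: 0.059
clock 7.83 tcp [ 0.5017 -0.0191  0.0386] toolx [ 0.001  0.    -1.   ] jaw 93.93 F [-0.3  1.3 -2.4] w 0.059 q [-0.24  0.49  0.19  2.12 -0.17  0.55  1.72]
turn 0.0004 then shift mm [ 9.6 -0.8 -1.8]
clock: 8.32
tcp_pos: [0.5013, -0.0193, 0.0333]
orientation: [-0.054, 1.57, 0.054]
contact_force: [0.2, 0.1, -2.3]
grip_width: 0.0588
```

```bash
python3 -m pendant '[50,1.5,0,0,0, 50,1,0,0,0, 50,0,0,0,0]';  python3 -m pendant '[50,1,0,0,0, 50,0,0,0,0]'; python3 -m pendant '[50,1,0,0,0, 50,0,0,0,0]'
```

```text
clock: 8.7
tcp_pos: [0.5012, -0.0193, 0.0307]
orientation: [-0.053, 1.57, 0.053]
contact_force: [1.0, 0.9, -3.1]
grip_width: 0.0591
clock: 8.95
tcp_pos: [0.5013, -0.0193, 0.0297]
orientation: [-0.054, 1.57, 0.054]
contact_force: [-0.1, 0.4, -1.9]
grip_width: 0.0589
clock: 9.2
tcp_pos: [0.5014, -0.0193, 0.0288]
orientation: [-0.054, 1.57, 0.054]
contact_force: [-0.4, -0.2, -1.8]
grip_width: 0.059
```

```bash
python3 -m pendant '[50,1,0,0,0, 50,0,0,0,0]';  python3 -m pendant '[50,1,0,0,0, 50,0,0,0,0]'
```

```text
clock: 9.45
tcp_pos: [0.5023, -0.0192, 0.0287]
orientation: [-0.053, 1.568, 0.054]
contact_force: [-1.0, -0.7, 7.1]
grip_width: 0.059
clock: 9.7
tcp_pos: [0.5037, -0.0191, 0.0287]
orientation: [-0.053, 1.566, 0.054]
contact_force: [-0.9, 0.5, 15.3]
grip_width: 0.0591
```

On the floor. Relieve the load, open, and rise.

```bash
python3 -m pendant '[50,-1.5,0,0,0, 64,0,0,0,0, 72,0,0,0,0, 74,0,0,0,0, 74,0,0,0,0, 74,-15,0,0,0, 74,-40,0,0,0, 74,-60,0,0,0, 74,-55,0,0,0, 74,0,0,0,0]' 40; python3 - <<'E'
from h import *; from m import rect; import go
im,d,cal=grab('wrist','w4.png'); P,u,v=pts(d,cal); col=im[v,u].astype(int); br=(col[:,0]-col[:,2]>35)
m=(abs(P[:,0]-.5)<.1)&(abs(P[:,1]+.02)<.045)&(P[:,2]>.05)&(P[:,2]<.07)&(col.sum(1)>150); print('tin',m.sum(),*rect(P[m]),np.percentile(P[m][:,2],[5,50,95]))
Q=P[m]; print(np.linalg.lstsq(np.c_[Q[:,:2],np.ones(len(Q))],Q[:,2],rcond=None)[0])
m=br&(P[:,2]>.085)&(P[:,2]<.105)&(P[:,0]>.3)&(P[:,0]<.5)&(abs(P[:,1]+.05)<.25); print('panel',*rect(P[m]))
for c in('side','top','wrist'):
    if c!='wrist': im,d,cal=grab(c,c+'4.png')
    for o in nets.silhouettes('knob',c)[:2]:
        Q,_,_=pts(d,cal,o['mask']); print(c,'knob',round(o['score'],2),len(Q),Q.mean(0).round(4) if len(Q) else '',Q.min(0).round(3),Q.max(0).round(3))
        for z in np.arange(.04,.13,.01):
            s=Q[(Q[:,2]>z)&(Q[:,2]<z+.01)]
            if len(s)>3: print(round(z,2),len(s),s.min(0).round(4)[:2],s.max(0).round(4)[:2])
go.plan([.497,-.0205,.03],93.9)
E
```

```text
clock: 10.95
tcp_pos: [0.5043, -0.0194, 0.2037]
orientation: [-0.052, 1.56, 0.054]
contact_force: [0.1, 0.4, -0.7]
grip_width: 0.0741
tin 14865 [ 0.4933 -0.0206] [0.0677 0.1672] 7.3 [0.05799945 0.06042538 0.06193555]
[1.93433259e-03 6.80040754e-05 5.93006833e-02]
panel [ 0.4061 -0.0655] [0.019  0.2776] 94.07
side knob 0.24 28532 [ 0.7108 -0.0304  0.106 ] [ 0.317 -0.356 -0.005] [0.928 0.149 0.262]
0.04 442 [ 0.3887 -0.2524] [0.5756 0.0752]
0.05 561 [ 0.3558 -0.2538] [0.5805 0.0758]
0.06 556 [ 0.3582 -0.2539] [0.5824 0.0755]
0.07 465 [ 0.387  -0.2647] [0.5825 0.0756]
0.08 191 [ 0.3904 -0.2688] [0.4266 0.0747]
0.09 543 [ 0.3887 -0.2806] [0.9198 0.1471]
0.1 672 [ 0.4033 -0.2739] [0.9275 0.1489]
0.11 15091 [ 0.583  -0.2238] [0.9276 0.1491]
0.12 4049 [ 0.5863 -0.2234] [0.9269 0.1487]
top knob 0.57 123 [ 0.405  -0.2626  0.0981] [ 0.39  -0.279  0.074] [ 0.421 -0.245  0.114]
0.08 18 [ 0.3914 -0.2769] [ 0.4175 -0.2454]
0.09 53 [ 0.3913 -0.2794] [ 0.4192 -0.247 ]
0.1 45 [ 0.3901 -0.2753] [ 0.4211 -0.2521]
0.11 6 [ 0.3948 -0.2742] [ 0.4171 -0.2596]
clock 11.25 tcp [ 0.5003 -0.0193  0.1971] toolx [-0.003 -0.    -1.   ] jaw 93.91 F [-0.1  0.5  0.4] w 0.074 q [-0.32  0.23  0.27  2.01 -0.08  0.91  1.63]
turn 0.0001 then shift mm [167.2  -0.9  -3. ]
```

View pics/w4.png

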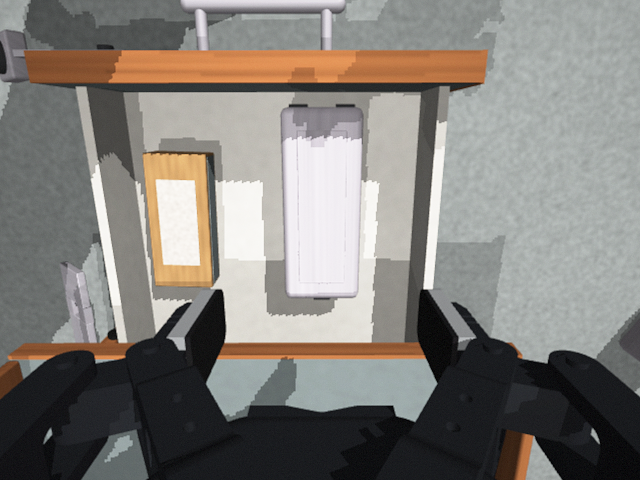

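The wrist picture shows the tin flat on the drawer floor (321,200), with the matches beside it at (180,215). Now turn the jaws along the unit's x and hover over the knob.

```bash
python3 -m pendant '[74,0,0,0,0.1745, 74,0,0,0,0.1745, 74,0,0,0,0.1745, 74,0,0,0,0.1745, 74,0,0,0,0.1745, 74,0,0,0,0.1745, 74,0,0,0,0.1745, 74,0,0,0,0.1745, 74,0,0,0,0.1745, 74,0,-18,38,0, 74,0,-18,38,0, 74,0,-18,38,0, 74,0,-19,39,0, 74,0,-19,39,0, 74,0,-19,39,0, 74,0,0,0,0, 74,0,0,0,0]'; cat > k.py <<'E'
from h import *; from m import rect; import go
im,d,cal=grab('wrist','w5.png'); P,u,v=pts(d,cal); col=im[v,u].astype(int)
m=(np.hypot(P[:,0]-.405,P[:,1]+.26)<.07)&(P[:,2]>.04)&(P[:,2]<.14)&(col.sum(1)<150)
Q=P[m]; c4=np.radians(3.9); ux=np.array([np.cos(c4),np.sin(c4),0]); uy=np.array([-np.sin(c4),np.cos(c4),0]); a=-.643*uy+.766*np.array([0,0,1])
b=np.cross(a,ux)
t=Q@a; print(len(Q),'along a',np.percentile(t,[0,1,5,50,95,99,100]).round(4))
X=Q@ux;print('ux',np.percentile(X,[0,1,5,50,95,99,100]).round(4)); B=Q@b
print('b',np.percentile(B,[0,1,5,50,95,99,100]).round(4))
# circle fit r=.017 in (ux,b) using side points below top
from scipy.optimize import least_squares
top=np.percentile(t,99.5)
s=t<top-.003
f=least_squares(lambda p:np.hypot(X[s]-p[0],B[s]-p[1])-.017,[np.median(X),np.median(B)],loss='soft_l1',f_scale=.001)
print('fit',f.x.round(4),np.median(abs(f.fun)).round(5),'n',s.sum())
g=f.x[0]*ux+f.x[1]*b+(top-.016)*a; print('knob pt',g.round(4))
for o in nets.look_for('knob','wrist')[:2]: print(o)
go.plan([*g[:2],.2],3.9)
E
python3 k.py
```

```text
clock: 13.38
tcp_pos: [0.4062, -0.2567, 0.1976]
orientation: [1.158, 1.242, -1.159]
contact_force: [-0.2, 0.1, -0.1]
grip_width: 0.0739
2473 along a [0.2222 0.2253 0.231  0.2648 0.272  0.2722 0.2731]
ux [0.3739 0.3749 0.3769 0.3893 0.4027 0.4046 0.4061]
b [-0.1826 -0.1794 -0.175  -0.1581 -0.1532 -0.1524 -0.1514]
fit [ 0.3906 -0.1713] 0.00092 n 1579
knob pt [ 0.4098 -0.2688  0.0862]
{'location': [0.4101, -0.2619, 0.0975], 'score': 0.97}
{'location': [0.5065, -0.1644, 0.0216], 'score': 0.71}
clock 13.47 tcp [ 0.4068 -0.2561  0.1978] toolx [-0.001  0.001 -1.   ] jaw 4.04 F [ 0.3  0.  -0. ] w 0.074 q [-0.15  0.22  0.67  2.08 -0.18  0.9   0.7 ]
turn 0.0024 then shift mm [-2.2  2.1 12.9]
```

View pics/w5.png

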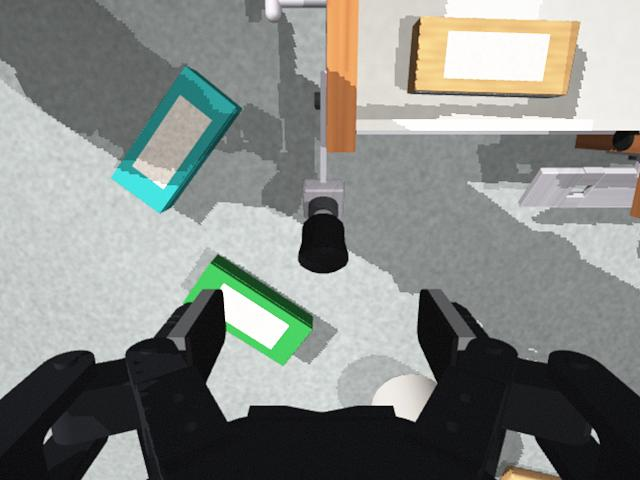

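The picture shows the knob at (323,240), dark stem and housing at (323,195), bracket to the panel above; green box (255,310) and turquoise (180,140) are low on the table. Refine the knob axis with its top face.

```bash
cat >> k.py <<'E'
print('world min',Q.min(0).round(4),'max',Q.max(0).round(4))
s=t>top-.0025; (cc,sz,an)=cv2.minAreaRect(np.c_[X[s],B[s]].astype(np.float32)); print('topdisc',np.round(cc,4),np.round(sz,4),s.sum(),'t',np.median(t[s]))
for lo in np.arange(.222,.275,.004):
    q=(t>lo)&(t<lo+.004)
    if q.sum()>5: print(round(lo,3),q.sum(),'x',X[q].min().round(4),X[q].max().round(4),'b',B[q].min().round(4),B[q].max().round(4),col[m][q].sum(1).mean().round(0))
cx,cb=cc
g=cx*ux+(np.percentile(B,99)-.017)*b+(np.median(t[s])-.016)*a; print('g',g.round(4))
E
python3 k.py | tail -20
```

```text
fit [ 0.3906 -0.1713] 0.00091 n 1571
knob pt [ 0.4098 -0.2688  0.0862]
{'location': [0.4094, -0.2597, 0.0983], 'score': 0.91}
clock 13.57 tcp [ 0.4069 -0.2562  0.198 ] toolx [-0.  0. -1.] jaw 4.05 F [-0.5  0.3  0.2] w 0.0739 q [-0.15  0.22  0.68  2.08 -0.18  0.9   0.7 ]
turn 0.0027 then shift mm [-2.   2.1 12.7]
world min [ 0.3932 -0.2871  0.0632] max [ 0.4258 -0.239   0.1089]
topdisc [ 0.39   -0.1674] [0.0301 0.029 ] 826 t 0.271513823436775
0.222 28 x 0.3797 0.3994 b -0.1668 -0.159 128.0
0.226 43 x 0.3798 0.3993 b -0.1702 -0.1583 130.0
0.23 61 x 0.3797 0.3993 b -0.1717 -0.1595 129.0
0.238 35 x 0.3801 0.399 b -0.1626 -0.155 54.0
0.242 178 x 0.3759 0.4039 b -0.1667 -0.1535 48.0
0.246 191 x 0.3753 0.4038 b -0.1693 -0.1539 48.0
0.25 194 x 0.3754 0.4037 b -0.1686 -0.1537 49.0
0.254 169 x 0.3758 0.4035 b -0.1635 -0.1527 49.0
0.258 173 x 0.3754 0.404 b -0.1625 -0.1522 50.0
0.262 236 x 0.3739 0.4052 b -0.1666 -0.1516 49.0
0.266 363 x 0.3739 0.4061 b -0.1762 -0.1512 58.0
0.27 799 x 0.3748 0.4055 b -0.1826 -0.1529 60.0
g [ 0.4091 -0.2669  0.0867]
```

```bash
python3 -m pendant '[74,0,1.5,11,0, 74,40,0,0,0, 74,40,0,0,0, 74,30,0,0,0, 74,20,0,0,0, 74,0,0,0,0]'; python3 go.py .409 -.267 .068 3.9; python3 -m pendant '[25,0,0,0,0, 25,0,0,0,0, 25,0,0,0,0, 25,0,0,0,0, 25,0,0,0,0, 25,0,0,0,0]' 80
```

```text
clock: 14.32
tcp_pos: [0.4079, -0.2683, 0.0671]
orientation: [1.158, 1.243, -1.16]
contact_force: [0.3, 0.7, -0.3]
grip_width: 0.074
clock 14.32 tcp [ 0.4079 -0.2683  0.0671] toolx [-0.003  0.001 -1.   ] jaw 3.92 F [ 0.3  0.7 -0.3] w 0.074 q [ 0.02  0.47  0.54  2.15 -0.41  0.62  0.92]
turn 0.0004 then shift mm [-0.9  1.2 -1.2]
clock: 15.08
tcp_pos: [0.4094, -0.2686, 0.0695]
orientation: [1.159, 1.239, -1.157]
contact_force: [-0.1, 0.3, 7.3]
grip_width: 0.0312
```

```bash
python3 -m pendant '[25,-2.3,0,2,0, 25,-2.3,0,2,0, 25,-2.3,0,2,0, 25,-2.3,0,2,0, 25,0,0,0,0]'; python3 -m pendant '[25,-1.5,0,1.3,0, 25,0,0,0,0]';python3 -m pendant '[25,-1.5,0,1.3,0, 25,0,0,0,0]'
```

```text
clock: 15.7
tcp_pos: [0.4089, -0.2748, 0.0772]
orientation: [1.159, 1.244, -1.158]
contact_force: [1.0, 6.2, -5.7]
grip_width: 0.0308
clock: 15.95
tcp_pos: [0.4088, -0.2759, 0.0785]
orientation: [1.159, 1.244, -1.158]
contact_force: [1.6, 6.4, -5.2]
grip_width: 0.0312
clock: 16.2
tcp_pos: [0.4088, -0.2771, 0.0799]
orientation: [1.159, 1.245, -1.158]
contact_force: [1.7, 5.9, -7.1]
grip_width: 0.031
```

```bash
python3 -m pendant '[25,-0.8,0,0.7,0, 25,0,0,0,0]';python3 -m pendant '[25,-0.8,0,0.7,0, 25,0,0,0,0]'; python3 - <<'E'
from h import *
im,d,cal=grab('side','side6.png'); cv2.imwrite('pics/c6.png',cv2.resize(im[90:300,180:460,::-1],None,fx=2.8,fy=2.8))
E
```

```text
clock: 16.45
tcp_pos: [0.4087, -0.2776, 0.0806]
orientation: [1.159, 1.245, -1.158]
contact_force: [1.8, 6.5, -6.3]
grip_width: 0.031
clock: 16.7
tcp_pos: [0.408, -0.2776, 0.0808]
orientation: [1.159, 1.247, -1.158]
contact_force: [1.0, 6.2, -12.0]
grip_width: 0.0309
```

View pics/c6.png

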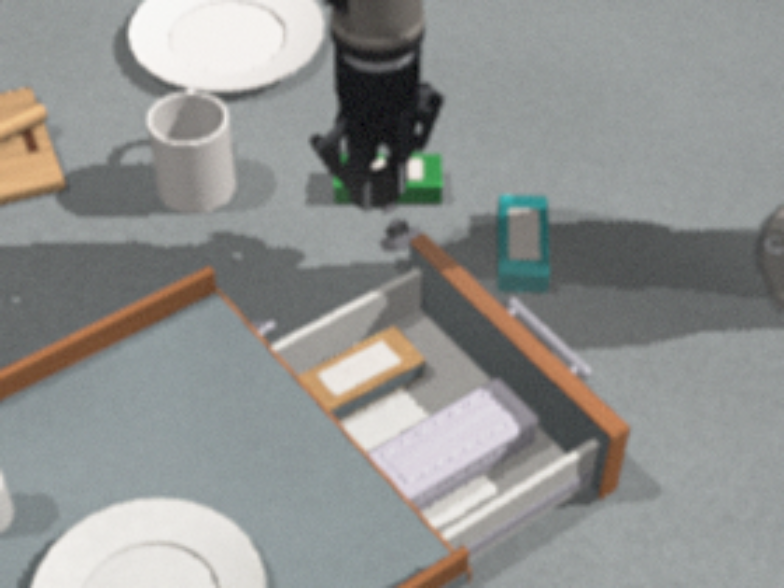

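The plunger is at its stop (force rose at 14 mm). The picture shows the knob in the fingers at (380,200), and the tin and matches in the drawer. Slide the drawer in, holding the knob drawn, to about 28 mm out.

```bash
python3 -m pendant '[25,0,4,0,0, 25,0,8,0,0, 25,0,12,0,0, 25,0,15,0,0, 25,0,15,0,0, 25,0,15,0,0, 25,0,15,0,0, 25,0,12,0,0, 25,0,8,0,0, 25,0,4,0,0, 25,0,0,0,0]'; cat > p.py <<'E'
from h import *; from m import rect; import sys
n=sys.argv[1]
for c in('top','side'):
    im,d,cal=grab(c,c+n+'.png'); P,u,v=pts(d,cal); col=im[v,u].astype(int); br=(col[:,0]-col[:,2]>35)
    m=br&(P[:,2]>.085)&(P[:,2]<.103)&(P[:,0]>.38)&(P[:,0]<.582)&(abs(P[:,1]+.05)<.19); Q=P[m]
    xx=Q[:,0]*.9977+Q[:,1]*.068
    e=br&(P[:,2]>.105)&(P[:,2]<.12)&(P[:,0]>.57)&(P[:,0]<.63)&(abs(P[:,1]+.04)<.15); E=P[e]; ex=E[:,0]*.9977+E[:,1]*.068
    print(c,m.sum(),'panel x mid',((np.percentile(xx,3)+np.percentile(xx,97))/2).round(4),np.percentile(xx,[3,97]).round(4),'board front',np.percentile(ex,[3,25,50]).round(4),e.sum())
    if c=='side': cv2.imwrite('pics/c'+n+'.png',cv2.resize(im[60:330,120:480,::-1],None,fx=2.2,fy=2.2))
E
python3 p.py 7; python3 - <<'E'
from h import *
for c in('top','side'):
    im,d,cal=grab(c)
    for o in nets.look_for('keeper_hole',c)+nets.look_for('knob',c): print(c,o)
E
```

```text
clock: 18.12
tcp_pos: [0.5161, -0.2702, 0.0807]
orientation: [1.159, 1.247, -1.158]
contact_force: [0.4, 7.0, -8.2]
grip_width: 0.0312
top 456 panel x mid 0.5065 [0.4973 0.5158] board front [0.5842 0.5855 0.5861] 137
side 765 panel x mid 0.5101 [0.5012 0.5191] board front [0.5878 0.5893 0.5902] 121
top {'location': [0.7233, -0.041, 0.1152], 'score': 0.73}
side {'location': [0.7451, -0.0179, 0.1111], 'score': 0.79}
side {'location': [0.5199, -0.2599, 0.1052], 'score': 0.48}
side {'location': [0.5208, -0.0667, 0.063], 'score': 0.19}
```

```bash
python3 -m pendant '[25,0,6,0,0, 25,0,10,0,0, 25,0,12,0,0, 25,0,12,0,0, 25,0,8,0,0, 25,0,5,0,0, 25,0,2,0,0, 25,0,0,0,0]'; python3 p.py 8
```

```text
clock: 19.52
tcp_pos: [0.5707, -0.2663, 0.0805]
orientation: [1.159, 1.247, -1.159]
contact_force: [-0.3, 6.9, -5.6]
grip_width: 0.031
top 464 panel x mid 0.5611 [0.5519 0.5703] board front [0.5841 0.5854 0.5863] 125
side 764 panel x mid 0.5646 [0.5558 0.5734] board front [0.5885 0.5893 0.59  ] 119
```

View pics/c8.png

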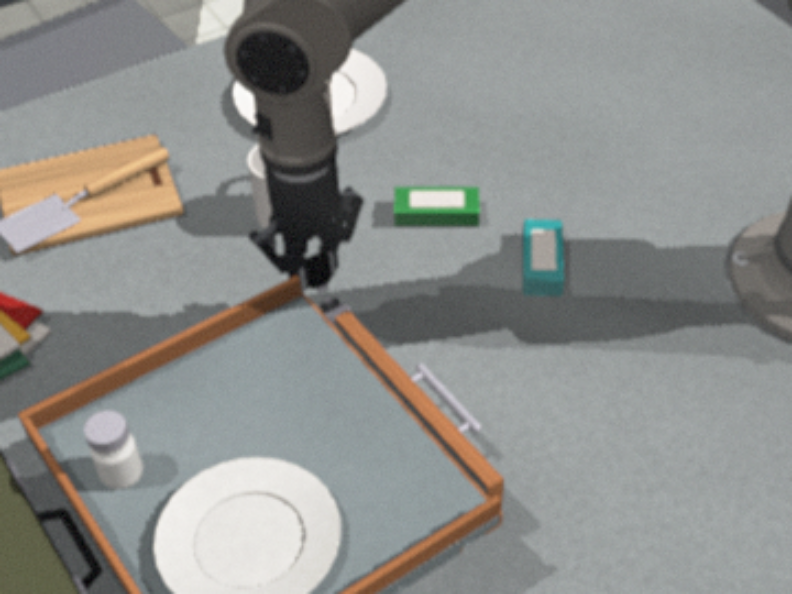

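The drawer is about 30 mm out, with the pin over the plate; knob at (318,270), gripper clear of the rim corner (297,285). Let the plunger down onto the plate and check that it rests there.

```bash
python3 -m pendant '[25,1.5,0,-1.3,0, 25,0.8,0,-0.6,0, 25,0,0,0,0]'; python3 -m pendant '[25,1.5,0,-1.3,0, 25,0,0,0,0]'; python3 -m pendant '[25,1.2,0,-1,0, 25,0,0,0,0]'
```

```text
clock: 20.0
tcp_pos: [0.5706, -0.2646, 0.0784]
orientation: [1.159, 1.247, -1.159]
contact_force: [-1.0, 5.6, -5.5]
grip_width: 0.0314
clock: 20.25
tcp_pos: [0.5706, -0.2639, 0.0775]
orientation: [1.159, 1.246, -1.159]
contact_force: [-2.3, 5.5, -2.8]
grip_width: 0.031
clock: 20.5
tcp_pos: [0.5707, -0.2639, 0.0773]
orientation: [1.159, 1.244, -1.159]
contact_force: [-4.7, 6.0, 5.3]
grip_width: 0.0309
```

The tool stopped 4 mm down with force reversing: the pin rests on the plate at 0.010. Release, rise, and measure the handle for the final push.

```bash
python3 -m pendant '[40,-1,0,0.8,0, 58,0,0,0,0, 58,0,0,0,0, 58,0,0,0,0, 58,-20,0,0,0, 58,-50,0,0,0, 58,-50,0,0,0, 20,0,-40,-40,0, 0,0,-40,-40,0, 0,0,-30,-40,0, 0,0,0,-40,0, 0,0,0,-40,0, 0,0,0,0,0]'; python3 p.py 9; python3 - <<'E'
from h import *; import go
for c in('wrist','top','side'):
    im,d,cal=grab(c,'z'+c+'.png'); P,u,v=pts(d,cal); xx=P[:,0]*.9977+P[:,1]*.068; yy=P[:,1]*.9977-P[:,0]*.068
    m=(xx>.48)&(xx<.548)&(yy>-.20)&(yy<.03)&(P[:,2]>.03)&(P[:,2]<.12)
    if m.sum(): print(c,m.sum(),'x',np.percentile(xx[m],[1,50,99]).round(4),'y',np.percentile(yy[m],[1,50,99]).round(4),'z',np.percentile(P[m][:,2],[1,50,90,99]).round(4))
go.plan([.5,-.06,.1],3.9)
E
```

```text
clock: 22.12
tcp_pos: [0.4487, -0.0709, 0.1991]
orientation: [1.157, 1.243, -1.153]
contact_force: [0.3, -1.0, -0.6]
grip_width: 0.0004
top 304 panel x mid 0.5616 [0.5517 0.5715] board front [0.5843 0.5853 0.5861] 86
side 760 panel x mid 0.5647 [0.5558 0.5736] board front [0.5882 0.5894 0.5901] 113
wrist 2852 x [0.5139 0.52   0.5475] y [-0.1973 -0.0892 -0.0398] z [0.0393 0.0592 0.0609 0.066 ]
top 17 x [0.544  0.5466 0.5477] y [-0.1998 -0.1936 -0.1799] z [0.0306 0.0571 0.0772 0.0838]
side 207 x [0.5158 0.5238 0.5368] y [-0.143  -0.0876 -0.0359] z [0.0518 0.0583 0.0615 0.065 ]
clock 22.38 tcp [ 0.4486 -0.0749  0.1985] toolx [ 0.001 -0.    -1.   ] jaw 3.8 F [0.2 0.3 0.2] w -0.0002 q [-0.54  0.16  0.64  2.13 -0.13  0.88  0.24]
turn -0.0018 then shift mm [ 98.5  52.3 -11.4]
```

View pics/zwrist.png

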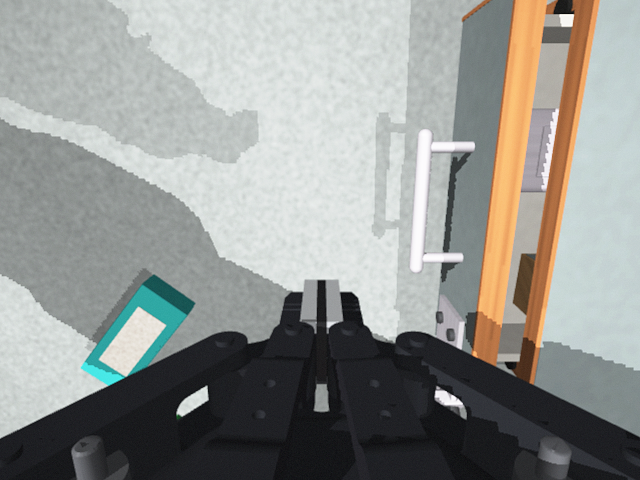

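The wrist picture shows the handle bar at (420,200), drawer still about 30 mm out, plunger let go. Push the bar with the shut fingers, jaws turned across so the body stays narrow towards the top board.

```bash
python3 -m pendant '[0,0,0,0,-0.1745, 0,0,0,0,-0.1745, 0,0,0,0,-0.1745, 0,0,0,0,-0.1745, 0,0,0,0,-0.1745, 0,0,0,0,-0.1745, 0,0,0,0,-0.1745, 0,0,0,0,-0.1745, 0,0,0,0,-0.1745, 0,40,5,0,0, 0,45,5,0,0, 0,41,5,0,0, 0,30,0,0,0, 0,0,0,25,0, 0,0,0,20,0, 0,0,0,8,0, 0,0,0,0,0]'; python3 go.py .5 -.06 .042 93.9; python3 -m pendant '[0,0,0,5,0, 0,0,0,5,0, 0,0,0,4,0, 0,0,0,4,0, 0,0,0,0,0]'
```

```text
clock: 24.5
tcp_pos: [0.5003, -0.0557, 0.042]
orientation: [-0.053, 1.57, 0.053]
contact_force: [0.9, -0.1, -0.4]
grip_width: -0.0002
clock 24.5 tcp [ 0.5003 -0.0557  0.042 ] toolx [-0. -0. -1.] jaw 93.86 F [ 0.9 -0.1 -0.4] w -0.0002 q [-0.27  0.5   0.32  2.12 -0.28  0.56  1.89]
turn -0.0007 then shift mm [-0.  -4.2 -0.6]
clock: 25.12
tcp_pos: [0.5186, -0.0538, 0.0421]
orientation: [-0.054, 1.57, 0.054]
contact_force: [0.1, -0.0, 0.2]
grip_width: 0.0003
```

```bash
python3 -m pendant '[0,0,0,3,0, 0,0,0,3,0]'; python3 p.py 10
```

```text
clock: 25.38
tcp_pos: [0.5243, -0.0534, 0.0421]
orientation: [-0.054, 1.57, 0.054]
contact_force: [0.8, -0.1, -0.1]
grip_width: -0.0001
top 305 panel x mid 0.5614 [0.5523 0.5706] board front [0.5808 0.5851 0.5858] 64
side 755 panel x mid 0.5646 [0.5558 0.5734] board front [0.5884 0.5893 0.59  ] 113
```

```bash
python3 - <<'E'
from h import *
im,d,cal=grab('wrist'); cv2.imwrite('pics/w11.png',im[:,:,::-1])
P,u,v=pts(d,cal); xx=P[:,0]*.9977+P[:,1]*.068; yy=P[:,1]*.9977-P[:,0]*.068
for a,b in((-.14,-.125),(-.06,-.04)):
    m=(xx>.49)&(xx<.535)&(yy>a)&(yy<b)&(P[:,2]>.03)&(P[:,2]<.08); print(m.sum(), np.percentile(xx[m],[1,50,99]) if m.sum() else '', np.percentile(P[m][:,2],[1,50,99]) if m.sum() else '')
im,d,cal=grab('side'); s=cv2.resize(im[130:290,220:400,::-1],None,fx=2.2,fy=2.2); 
w=cv2.resize(cv2.imread('pics/w11.png'),(400,300)); o=np.zeros((352,800,3),np.uint8); o[:s.shape[0],:s.shape[1]]=s; o[:300,400:]=w; cv2.imwrite('pics/c11.png',o)
E
```

```text
1539 [0.51316801 0.51775198 0.52930454] [0.05408588 0.05933199 0.0615365 ]
1724 [0.51304737 0.51688059 0.52575601] [0.05392554 0.05941807 0.06157034]
```

View pics/c11.png

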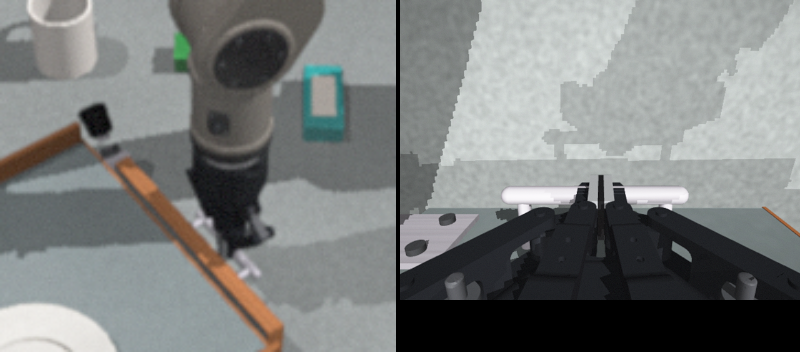

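The pictures show the fingers in front of the bar (right half, bar at row 195), the drawer not yet moved. Check the finger surface against the bar in 3D.

```bash
python3 - <<'E'
from h import *
im,d,cal=grab('wrist'); P,u,v=pts(d,cal); xx=P[:,0]*.9977+P[:,1]*.068; yy=P[:,1]*.9977-P[:,0]*.068
o=r.get_obs(); print(o['tcp_pos'].round(4),o['contact_force'].round(1),np.round(proj(o['tcp_pos'],cal)))
for z in np.arange(.03,.12,.008):
    m=(abs(yy+.089)<.016)&(P[:,2]>z)&(P[:,2]<z+.008)&(xx>.44)&(xx<.56)
    if m.sum(): print(z.round(3),m.sum(),'x',np.percentile(xx[m],[1,50,99]).round(4),'y',np.percentile(yy[m],[1,99]).round(4))
im,d,cal=grab('side'); P,u,v=pts(d,cal); xx=P[:,0]*.9977+P[:,1]*.068; yy=P[:,1]*.9977-P[:,0]*.068
m=(xx>.49)&(xx<.535)&(yy>-.15)&(yy<-.03)&(P[:,2]>.03)&(P[:,2]<.08); print('side bar',m.sum(),np.percentile(xx[m],[1,50,99]).round(4),np.percentile(yy[m],[1,50,99]).round(4),np.percentile(P[m][:,2],[1,50,99]).round(4))
E
```

```text
[ 0.5241 -0.0535  0.042 ] [-0.6  0.7  0. ] [323. 298.]
0.038 18 x [0.5093 0.5094 0.5098] y [-0.0953 -0.0835]
0.046 527 x [0.5087 0.5095 0.5546] y [-0.1024 -0.0765]
0.054 1141 x [0.5087 0.5133 0.5545] y [-0.1049 -0.0731]
0.062 908 x [0.5086 0.5129 0.5544] y [-0.103  -0.0764]
0.07 627 x [0.5085 0.5093 0.5136] y [-0.1028 -0.0765]
0.078 1261 x [0.5066 0.5119 0.5307] y [-0.1025 -0.0736]
0.086 2389 x [0.5063 0.5084 0.5292] y [-0.1035 -0.0753]
0.094 1438 x [0.5074 0.5082 0.5277] y [-0.1043 -0.0751]
0.102 943 x [0.5026 0.5037 0.5169] y [-0.1046 -0.074 ]
0.11 3154 x [0.5024 0.5034 0.5124] y [-0.1047 -0.0735]
0.118 5060 x [0.5023 0.5036 0.5101] y [-0.1047 -0.0734]
side bar 193 [0.5168 0.5259 0.5347] [-0.1433 -0.0808 -0.037 ] [0.0472 0.0582 0.0778]
```

The finger overlaps the bar in space with no force, so the handle gives no contact: it can't be pushed. I'll push the panel itself, with the tips at z = 0.080 so the thicker finger part stays above the top board.

```bash
python3 -m pendant '[0,-20,0,0,0, 0,-18,0,0,0, 0,0,0,10,0, 0,0,0,10,0, 0,0,0,3,0, 0,0,0,3,0, 0,0,0,3,0, 0,0,0,3,0]'; python3 -m pendant '[0,0,0,3,0, 0,0,0,3,0, 0,0,0,3,0, 0,0,0,3,0]'; python3 p.py 12
```

```text
clock: 26.68
tcp_pos: [0.5534, -0.0513, 0.079]
orientation: [-0.053, 1.576, 0.054]
contact_force: [-6.4, 0.4, 5.2]
grip_width: -0.0
clock: 27.18
tcp_pos: [0.5653, -0.0505, 0.079]
orientation: [-0.053, 1.576, 0.054]
contact_force: [-7.5, 0.1, 4.6]
grip_width: 0.0002
top 97 panel x mid 0.5781 [0.5699 0.5863] board front [0.5824 0.5853 0.5862] 70
side 154 panel x mid 0.5768 [0.5728 0.5807] board front [0.588  0.5892 0.5899] 118
```

```bash
python3 -m pendant '[0,0,0,3,0, 0,0,0,3,0, 0,0,0,2,0]'; python3 -m pendant '[0,0,0,2,0, 0,0,0,1,0, 0,0,0,1,0]'; python3 -m pendant '[0,0,0,1,0, 0,0,0,1,0]'
```

```text
clock: 27.65
tcp_pos: [0.5734, -0.0499, 0.079]
orientation: [-0.053, 1.576, 0.054]
contact_force: [-6.6, 0.6, 5.6]
grip_width: 0.0002
clock: 28.02
tcp_pos: [0.5767, -0.0497, 0.079]
orientation: [-0.053, 1.577, 0.054]
contact_force: [-10.0, -0.3, 6.5]
grip_width: 0.0001
clock: 28.28
tcp_pos: [0.5786, -0.0496, 0.0789]
orientation: [-0.053, 1.577, 0.054]
contact_force: [-9.0, -0.3, 6.5]
grip_width: 0.0001
```

```bash
python3 -m pendant '[0,0,0,1,0, 0,0,0,1,0]'; python3 -m pendant '[0,0,0,1,0, 0,0,0,0,0]'
```

```text
clock: 28.52
tcp_pos: [0.5798, -0.0495, 0.0789]
orientation: [-0.052, 1.579, 0.054]
contact_force: [-11.9, 0.4, 9.2]
grip_width: 0.0002
clock: 28.78
tcp_pos: [0.5803, -0.0495, 0.0789]
orientation: [-0.052, 1.58, 0.054]
contact_force: [-12.5, 0.0, 10.5]
grip_width: 0.0
```

```bash
python3 -m pendant '[0,0,0,1,0, 0,0,0,1,0]'; python3 -m pendant '[0,0,0,1,0, 0,0,0,1,0]';  python3 -m pendant '[0,0,0,1,0, 0,0,0,0,0]'
```

```text
clock: 29.02
tcp_pos: [0.5803, -0.0495, 0.0786]
orientation: [-0.052, 1.584, 0.054]
contact_force: [-19.4, 0.3, 14.7]
grip_width: -0.0
clock: 29.28
tcp_pos: [0.5803, -0.0495, 0.0784]
orientation: [-0.051, 1.588, 0.054]
contact_force: [-25.6, 0.5, 21.6]
grip_width: 0.0002
clock: 29.52
tcp_pos: [0.5803, -0.0496, 0.0782]
orientation: [-0.051, 1.59, 0.054]
contact_force: [-25.2, 0.4, 21.2]
grip_width: 0.0002
```

```bash
cat > q.py <<'E'
from h import *
ux=np.array([.9977,.068,0]); uy=np.array([-.068,.9977,0]); a=-.643*uy+np.array([0,0,.766])
for c in('top','side'):
    im,d,cal=grab(c); P,u,v=pts(d,cal); col=im[v,u].astype(int)
    m=(abs(P@ux-.555)<.06)&(abs(P@uy+.30)<.05)&(P[:,2]>.05)&(P[:,2]<.14)&(col.sum(1)<130); Q=P[m]
    if len(Q)>3: print(c,len(Q),'x',np.percentile(Q@ux,[2,50,98]).round(4),'t',np.percentile(Q@a,[2,50,95,99]).round(4),'zmax',np.percentile(Q[:,2],98).round(4))
    cv2.imwrite('pics/q_%s_%.1f.png'%(c,r.get_obs()['clock']),im[:,:,::-1])
    for o in nets.look_for('knob',c)[:2]: print(c,o['score'],o['location'])
E
python3 q.py; python3 p.py 13; ls pics; python3 - <<'E'
from h import *
# same statistic on earlier frames is unavailable (no depth saved)
E
```

```text
top 177 x [0.5682 0.5825 0.6064] t [0.2231 0.2611 0.2724 0.2741] zmax 0.1319
top 0.7 [0.6072, -0.2536, 0.0994]
top 0.56 [0.599, 0.3339, 0.0496]
side 11 x [0.5756 0.5786 0.593 ] t [0.2532 0.261  0.2717 0.273 ] zmax 0.1361
top 8 panel x mid 0.5859 [0.5848 0.587 ] board front [0.5845 0.5855 0.586 ] 54
side 1 panel x mid 0.5773 [0.5773 0.5773] board front [0.5882 0.5893 0.5899] 111
c10.png
c11.png
c12.png
c13.png
c6.png
c7.png
c8.png
c9.png
crop.png
q_side_29.7.png
q_top_29.6.png
side0.png
side10.png
side12.png
side13.png
side3.png
side4.png
side6.png
side7.png
side8.png
side9.png
top0.png
top10.png
top12.png
top13.png
top3.png
top4.png
top7.png
top8.png
top9.png
w1.png
w11.png
w2.png
w4.png
w5.png
wrist3.png
zside.png
ztop.png
zwrist.png
```

The knob top is at 0.272–0.274 along its axis, the undrawn value, so the plunger has dropped in. Ease off, retreat and verify.

```bash
python3 -m pendant '[0,0,0,-2,0, 0,0,0,-2,0, 0,0,0,-3,0, 0,0,0,-10,0, 0,0,0,-30,0, 0,-40,0,-30,0, 0,-60,0,-20,0, 0,-60,0,0,0, 0,0,-50,0,0, 0,0,0,0,0, 0,0,0,0,0, 0,0,0,0,0, 0,0,0,0,0]'; python3 q.py; python3 p.py 14;  python3 - <<'E'
from h import *; import glob
a=sorted(glob.glob('pics/q_side*'))[-1]; b=sorted(glob.glob('pics/q_top*'))[-1]
s=cv2.imread(a)[90:330,120:420]; t=cv2.resize(cv2.imread(b)[160:340,120:480],None,fx=2.2,fy=1.5)
s=cv2.resize(s,None,fx=2.4,fy=2.4); cv2.imwrite('pics/fin.png',s)
for c in('top','side'):
    im,d,cal=grab(c)
    for n in('short_tin','mug','tin','matches'):
        for o in nets.look_for(n,c)[:3]: print(c,n,round(o['score'],2),np.round(o['location'],3))
E
```

```text
clock: 31.45
tcp_pos: [0.4969, -0.1046, 0.239]
orientation: [-0.055, 1.571, 0.055]
contact_force: [0.3, 0.3, 0.4]
grip_width: -0.0002
top 133 x [0.5659 0.5782 0.5948] t [0.223  0.2631 0.2743 0.2772] zmax 0.1163
top 0.69 [0.606, -0.2525, 0.1003]
top 0.3 [0.759, -0.0263, 0.1145]
side 14 x [0.5716 0.5748 0.5796] t [0.2494 0.26   0.2672 0.2681] zmax 0.1082
side 0.58 [0.5127, -0.4413, 0.059]
top 21 panel x mid 0.5844 [0.582  0.5867] board front [0.5836 0.5849 0.5858] 83
top short_tin 0.97 [0.597 0.332 0.051]
top mug 0.64 [ 0.513 -0.473  0.035]
top tin 0.97 [0.238 0.328 0.036]
top matches 0.93 [ 0.286 -0.208  0.027]
side short_tin 0.89 [0.608 0.341 0.049]
side short_tin 0.17 [ 0.764 -0.018  0.11 ]
side mug 0.89 [ 0.514 -0.443  0.057]
side tin 0.61 [0.25  0.338 0.039]
side tin 0.18 [ 0.766 -0.019  0.113]
side matches 0.97 [ 0.292 -0.196  0.025]
side matches 0.83 [ 0.381 -0.361  0.022]Traceback (most recent call last):
  File "p.py", line 8, in <module>
    print(c,m.sum(),'panel x mid',((np.percentile(xx,3)+np.percentile(xx,97))/2).round(4),np.percentile(xx,[3,97]).round(4),'board front',np.percentile(ex,[3,25,50]).round(4),e.sum())
                                    ~~~~~~~~~~~~~^^^^^^
    return _quantile_unchecked(
        a, q, axis, out, overwrite_input, method, keepdims, weights)
    return _ureduce(a,
                    func=_quantile_ureduce_func,
    ...<5 lines>...
                    overwrite_input=overwrite_input,
                    method=method)
    r = func(a, **kwargs)
    result = _quantile(arr,
                       quantiles=q,
    ...<2 lines>...
                       out=out,
                       weights=wgt)
    slices_having_nans = np.isnan(arr[-1, ...])
                                  ~~~^^^^^^^^^
IndexError: index -1 is out of bounds for axis 0 with size 0
```

View pics/fin.png

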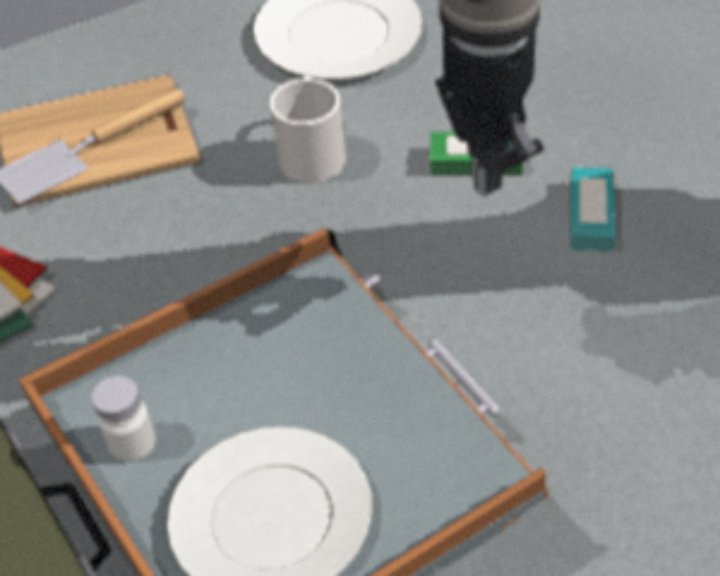

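Drawer looks shut, but the picture doesn't separate locked from sprung back: the knob is just at the rim corner (330,240). Hover the wrist camera over the knob to measure its height along the axis.

```bash
python3 -m pendant '[0,0,-40,24,0, 0,0,-40,24,0, 0,0,-40,24,0, 0,0,-35,22,0, 0,0,0,0,0, 0,0,0,0,0]'; cat > w.py <<'E'
from h import *
ux=np.array([.9977,.068,0]); uy=np.array([-.068,.9977,0]); a=-.643*uy+np.array([0,0,.766]); b=np.cross(a,ux)
im,d,cal=grab('wrist','w15.png'); P,u,v=pts(d,cal); col=im[v,u].astype(int)
m=(abs(P@ux-.58)<.05)&(abs(P@uy+.30)<.045)&(P[:,2]>.05)&(P[:,2]<.14)&(col.sum(1)<120); Q=P[m]; t=Q@a;X=Q@ux;B=Q@b
print(len(Q),'t',np.percentile(t,[1,50,90,95,98,100]).round(4),'x',np.percentile(X,[1,99]).round(4))
for lo in np.arange(.225,.29,.004):
    q=(t>lo)&(t<lo+.004)
    if q.sum()>5: print(round(lo,3),q.sum(),'x',X[q].min().round(4),X[q].max().round(4),'b',B[q].min().round(4),B[q].max().round(4))
E
python3 w.py
```

```text
clock: 33.0
tcp_pos: [0.6009, -0.253, 0.2389]
orientation: [-0.053, 1.571, 0.054]
contact_force: [-0.7, 1.0, 0.4]
grip_width: 0.0002
1762 t [0.2432 0.2698 0.2718 0.2721 0.2723 0.273 ] x [0.5672 0.5978]
0.241 64 x 0.5693 0.5948 b -0.1645 -0.1542
0.245 103 x 0.5684 0.5943 b -0.1684 -0.1535
0.249 116 x 0.5687 0.5955 b -0.1673 -0.1535
0.253 85 x 0.5679 0.5935 b -0.1677 -0.1537
0.257 74 x 0.5673 0.5932 b -0.1658 -0.1526
0.261 120 x 0.5667 0.596 b -0.1666 -0.152
0.265 193 x 0.5665 0.5994 b -0.182 -0.1515
0.269 1006 x 0.5668 0.5992 b -0.1847 -0.152
```

The same wrist measurement as at the start gives a knob top of 0.272 (undrawn), so the plunger is in its hole. The arm is clear; hand in.

```bash
python3 -c "
from bench import r
o=r.get_obs(); print(o['clock'],o['contact_force']); print(r.hand_in())"
```

```text
33.05 [ 1.05376498  0.37318142 -0.65135615]
the job is handed in; nothing more can be done
None
```

I put the bare-metal tin in the drawer, shut the drawer and locked it, then handed the job in at 33 s with the arm clear. No verdict came back.

**What I did:**
- I lowered the tin onto the drawer floor under force control, beside the matches, and opened the fingers only once it was down.
- I drew the knob to its stop and slid the drawer to about 30 mm out. There I let the pin rest on the keeper plate and released the knob.
- I pushed the front panel home. It stopped hard and the pushing force rose to about 25 N.

**Last checks:**
- **Tin:** it lay flat with its top at 0.060 m, clear of the matches. I measured this before shutting the drawer; the tin and matches can't be seen now.
- **Lock:** after backing away, the wrist camera put the knob's top at 0.272 m along its axis, the same as undrawn at the start, so the pin is in its hole. The drawer had moved in by about 0.193 m.
- **Other objects:** the last readings for the short tin and the mug were within about 5 mm of where they started.

**Failed or disagreed:**
- I first tried pushing the drawer's handle, but the fingers passed into it without any force, so I pushed the panel instead.
- After the retreat, the top and side cameras disagreed on the knob height (0.277 and 0.268 m). I relied on the closer wrist measurement.
- The side camera placed one matches look-alike, probably the green box, about 3 cm in x from its first reading. The gripper partly hid the box in that picture, and I never touched it knowingly.
- I couldn't view the final wrist picture because the picture limit was reached, so the lock check rests on its depth data alone.

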